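# Close a split contact housing over its brass disc and hold it shut

### The job

Lay the brass disc flat in the round pocket of the bolted-down lower housing half and let go of it, then take the blue upper half by its black rib and set it on the two dowels the right way round, red end over red end. Press it down against the spring until the halves meet with no gap, and finish like that: still gripping the rib and holding the housing pressed shut, nothing let go. Do not disturb the tin, the yellow tape roll, the tape measure or the relay.

Things in the scene. Friction and masses are not known exactly. Their poses are not given: they have to be found in the camera images.
- lower_half: Fixed lower half of a split housing: bare aluminium block 112 (x) x 72 (y) x 22 mm high, with two 6 mm high bolted flanges reaching 53 mm out on either y side. Origin: centre of its underside; z up, x along its length towards the end with the red mark (end and top) and the larger dowel. Its flat top (mating face) is at z = 22 mm; the round pocket is in the middle, a dowel near each end.
- pocket (a point): Centre of the round pocket's mouth, on the mating face of the lower half. The pocket is 52 mm across, chamfered 1.5 mm at the mouth, 12 mm deep to the solid floor; a black spring pad in it stands 7 mm below the face at rest.
- large_dowel (a point): Centre of the root of the 12 mm steel dowel, on the mating face at x = +43 mm (red end). Both dowels stand 16 mm up from the face; their top 5 mm tapers, the radius shrinking by 3 mm.
- small_dowel (a point): Centre of the root of the 8 mm steel dowel, on the mating face at x = -43 mm (plain end).
- spring_pad (a joint): Travel in m of the spring pad (46 mm across) in the pocket: 0 at rest, 0.005 on its stop. It pushes up with 7 N at rest, 1 N more per mm, so 10 N at 3 mm, where the housing is shut. The upper half lying unpressed on the disc leaves a 3 mm gap, and comes up again when let go.
- upper_half: Loose upper half: blue block 112 (x) x 72 (y) x 22 mm high, 0.17 to 0.35 kg, lying mating face down. Origin: centre of that underside; z up, x towards the end with the red tag (also a red bar on top) and the larger hole. On top a black grip rib 60 (x) x 26 (y) mm, z = 22 to 50 mm: grip it across the 26 mm. In the underside a pocket 52 mm across, 6 mm deep, and two dowel holes.
- large_hole (a point): Centre of the mouth of the 14 mm dowel hole in the underside of the upper half, at x = +43 mm (red end). Both holes are 18 mm deep, chamfered 1.5 mm.
- small_hole (a point): Centre of the mouth of the 10 mm dowel hole in the underside of the upper half, at x = -43 mm (plain end).
- disc: Loose brass disc 50 mm in diameter, 16 mm thick, edges chamfered 2 mm, 0.08 to 0.17 kg, lying flat; same both sides up. Origin: centre of its underside at the start, z along its axis. Laid in the pocket on the spring pad it sits 7 mm deep and stands 9 mm proud of the mating face.
- disc_centre (a point): Middle of the brass disc, 8 mm above its underside.
- brass_tin: Bystander: black round tin of brass wool, 56 mm across, 40 mm high; origin centre of underside.
- yellow_tape: Bystander: roll of yellow tape lying flat, 68 mm across, 18 mm high; origin centre of underside.
- tape_measure: Bystander: yellow and black tape measure standing on its base, 31 x 69 mm, 60 mm high; origin centre of underside.
- relay: Bystander: small beige relay, 41 x 21 mm, 28 mm high; origin centre of underside.

How it is judged (in metres and radians):
On the way, in this order (a step that is already met when the one before it is completed fails the run):
1. the disc lies flat in the pocket of the lower half, on the spring pad, and is let go (horizontal distance between disc_centre and pocket below 0.003 m and (angle between disc's own z axis and vertical below 0.1 rad or angle between disc's own z axis and vertical above 3.04 rad) and z of disc_centre in the frame of lower_half below 0.025 m and contact force between the fingers and disc below 0.1 N), for 0.2 s.
2. the upper half is down on both dowels, the right way round (horizontal distance between large_hole and large_dowel below 0.003 m and horizontal distance between small_hole and small_dowel below 0.003 m and z of each of large_hole, small_hole in the frame of lower_half below 0.03 m), for 0.1 s.
At the end, for the whole second after the job is handed in: Upper half on both dowels, red end over red end (holes within 3 mm of the dowel axes), pressed shut (gap under 1.7 mm at both ends; unpressed it is 3 mm); disc flat in the pocket between them, centred within 3 mm; fingers still hold the upper half (over 2 N) (horizontal distance between large_hole and large_dowel below 0.003 m and horizontal distance between small_hole and small_dowel below 0.003 m and z of each of large_hole, small_hole in the frame of lower_half below 0.0237 m and horizontal distance between disc_centre and pocket below 0.003 m and (angle between disc's own z axis and vertical below 0.1 rad or angle between disc's own z axis and vertical above 3.04 rad) and z of disc_centre in the frame of lower_half below 0.0222 m and contact force between the fingers and upper_half above 2 N); the arm keeps its last pose, push and grip.
It fails at once if the tin is knocked or pushed more than 30 mm (distance of brass_tin from where it was at the start of the episode above 0.03 m).
It fails at once if the yellow tape roll is knocked or pushed more than 30 mm (distance of yellow_tape from where it was at the start of the episode above 0.03 m).
It fails at once if the tape measure is knocked or pushed more than 30 mm (distance of tape_measure from where it was at the start of the episode above 0.03 m).
It fails at once if the relay is knocked or pushed more than 30 mm (distance of relay from where it was at the start of the episode above 0.03 m).
It also fails if it takes over 58 s, if anything falls off the work surface, if the arm or the gripper's body presses on something with over 40 N, if the wrist force passes 120 N, or if a joint passes its speed limit or range.

### The arm

A 6-joint arm with a two-finger parallel gripper is mounted at the origin on the work surface; the furniture and walls round the work are solid. World frame = base frame: x ahead of the robot, y to its left, z up, the work surface at z = 0. Lengths are in m, angles in degrees, forces in N, time in s.
With the tool pointing down it reaches from about 0.35 to 0.975 m from the base axis. Payload 7.1 kg.
Tool frame: the origin (TCP) lies on the centre line of the jaws, within the pads' length; the fingertips stand 19 mm ahead of it and the grasp point (between the pads) is the TCP; z points along the fingers, y is the line along which they close (so a half turn about z gives the same grasp; the last joint's range is limited). The gripper opens to 88 mm and grips with 3 to 60 N. Pads are 20 mm wide; open, the fingers measure 115 mm over their backs; the gripper's body (75 mm by 178 mm) begins 61 mm behind the grasp point.
Start: joints at [-69.958, 24.242, 93.386, -0, 62.372, -1.089], TCP at [0.225, -0.583, 0.242] pointing down, gripper open.
Joint ranges: [-172.04, 172.04], [-51.8, 120.97], [4.93, 147.93], [-75.15, 255.16], [6.16, 154.13], [-145.62, 145.62]. Speed limits (degrees/s): [136.94, 136.94, 172.46, 180, 180, 180].

### API

Orientations are given as a 3x3 rotation matrix whose columns are the frame's x, y, z axes.
In Python, from plant import arm gives the robot as it stands.
- The arm moves only by the tool drive_tool, never from a script. Its argument "steps" is a list of rows, each an object with "offset": the shift along the world's x, y, z in mm, a list of three; "turn": the turn about the world's z in rad; "jaw": the gripper's target within -1 to 1 (shut at 1, half-way at 0, fully open at -1). In form: [{"offset": [tx, ty, tz], "turn": turn, "jaw": jaw}, ...]. A call has 1 to 10 rows; each row is the pose to reach, as a shift and turn from the pose commanded when the call began; what a row does not reach only later rows make up. A row lasts 1/12 s, in which the tool goes at most 41.7 mm and 7.16 degrees, less where a joint would pass 70% of its speed; a pose out of reach is approached as far as the arm can. A call with a gripper value outside its range is refused whole. The fingers move at their own pace and stop on an object; "newtons" is the grip in N (left out, the last holds). Time passes only in rows, so rows that repeat a pose let the fingers close. It gives the time, the measured TCP pose, the force, the opening and the grip force at its end, in the units of the state.
- arm.observe(): the state, without advancing time (a new reading comes with each control period).
- arm.snapshot(name): name is "scene" or "top"; returns a dict with "pixels" (420x560x3 uint8, red, green, blue), "z_map" (420x560 float32, m along the optical axis (not along the pixel's ray), 0 where there is no reading), "mtx" (3x3 intrinsics, pixels), "k1" (the pictures are not rectified: a ray, as slopes to the right and down, at radius r is drawn at 1 + k1 r^2 times it, then the intrinsics apply), "R" (3x3) and "t" (3): a world point X has camera coordinates R X + t. Camera axes: x right, y down, z forward; pixel columns grow to the right and rows downward; lengths in m; the calibration is good to about 2 mm. A picture is of the moment at which its call begins.
- arm.sign_off(): hands the job in; it is judged then, once.
The state is a dict: "clock": time; "qpos": joint angles; "dq": joint speeds; "joint_torque": joint torques, N m; "eef_pos": TCP position; "tool_rot": TCP orientation; "wrist_force": force on the tool from outside, world axes, zero at the start; "moment": the same for the moment, N m; "grip_width": finger opening in m; "gripper_force": force on a finger pad.
Only numpy, scipy, OpenCV 4.12 (cv2) and the standard library are available. Lean on these libraries where they do the work, as an engineer would, in place of code of your own. Each camera call takes 0.05 s, during which the arm holds its last target. There are 200 camera calls.

## Working session

There is one attempt and no reset: what is moved stays moved. The work goes in short steps, Python scripts to look and compute and a tool call to move; the robot and the scene stay as the last step left them, time stands still between calls to the robot, and variables do not carry over. Pictures are saved under pics/ and viewed, at most 10 in all, crops included, and the job is handed in when it is done.

Besides the shell and the picture viewer there is one more tool, called by a JSON object that holds its "method" and its "body", one argument or row to a line. drive_tool: Moves the arm, as the interface text tells. Its arguments: {"type":"object","properties":{"steps":{"type":"array","items":{"type":"object","properties":{"offset":{"type":"array","items":{"type":"number"}},"turn":{"type":"number"},"jaw":{"type":"number"}}}},"newtons":{"type":"number"}},"required":["steps"]}

```bash
mkdir -p pics; ls
cat > h.py <<'E'
import numpy as np, cv2, pickle
from plant import arm
def snap(n,tag):
    s=arm.snapshot(n); pickle.dump(s,open(f'pics/{tag}.pkl','wb'))
    cv2.imwrite(f'pics/{tag}.png',np.ascontiguousarray(s['pixels'][:,:,::-1])); return s
def load(tag): return pickle.load(open(f'pics/{tag}.pkl','rb'))
def slopes(s,uv):
    K=np.array(s['mtx'],float); p=(np.atleast_2d(uv).astype(float)-K[:2,2])/[K[0,0],K[1,1]]
    d=p.copy()
    for _ in range(20): d=p/(1+s['k1']*(d**2).sum(1,keepdims=True))
    return np.c_[d,np.ones(len(d))]
def ray(s,uv):
    R=np.array(s['R']);t=np.array(s['t']); return -R.T@t, slopes(s,uv)@R
def plane(s,uv,z):
    o,d=ray(s,uv); return o+d*((z-o[2])/d[:,2])[:,None]
def depthpts(s):
    h,w=s['z_map'].shape; u,v=np.meshgrid(np.arange(w),np.arange(h))
    o,d=ray(s,np.c_[u.ravel(),v.ravel()]); return (o+d*s['z_map'].reshape(-1,1)).reshape(h,w,3)
def tri(sa,a,sb,b):
    o1,d1=ray(sa,a);o2,d2=ray(sb,b);A=np.c_[d1[0],-d2[0]]
    k=np.linalg.lstsq(A,o2-o1,rcond=None)[0]; p=o1+k[0]*d1[0];q=o2+k[1]*d2[0]
    return (p+q)/2,np.linalg.norm(p-q)
E
python3 - <<'E'
from h import *
for n in('scene','top'):
    s=snap(n,n+'0'); R=np.array(s['R']);print(n,s['mtx'],s['k1'],-R.T@np.array(s['t']),R[2])
print(arm.observe())
E
```

```text
pics
scene [[441.06408091   0.         280.63605298]
 [  0.         441.06408091 216.65629942]
 [  0.           0.           1.        ]] -0.0662594590480539 [-0.02796754  0.45833857  0.93830599] [ 0.51945303 -0.37043928 -0.77002811]
top [[393.50208025   0.         278.88621975]
 [  0.         393.50208025 204.83093802]
 [  0.           0.           1.        ]] -0.08476589395023104 [0.43161352 0.00126774 0.95493239] [ 0.17803664  0.04080969 -0.98317726]
{'clock': 0.1, 'qpos': array([-6.99556108e+01,  2.42792248e+01,  9.34249002e+01, -2.07576024e-03,
        6.23720997e+01, -1.08747758e+00]), 'dq': array([-0.02920102, -0.14661319, -0.06693074, -0.03593016,  0.12587422,
        0.0527673 ]), 'joint_torque': array([-7.41041604e-04, -5.45612884e+01, -2.74324411e+01,  6.44886028e-02,
        1.88093452e-02,  3.04838480e-06]), 'eef_pos': array([ 0.22519324, -0.58253292,  0.2410032 ]), 'tool_rot': array([[ 9.32747101e-01,  3.60531009e-01, -4.86135759e-04],
       [ 3.60531337e-01, -9.32746279e-01,  1.23878536e-03],
       [-6.82078301e-06, -1.33074063e-03, -9.99999115e-01]]), 'wrist_force': array([-0.24248201, -0.27036483, -0.08913209]), 'moment': array([0.01291387, 0.06466591, 0.0083263 ]), 'gripper_force': 0.0, 'grip_width': 0.08766241060026914}
```

View pics/scene0.png

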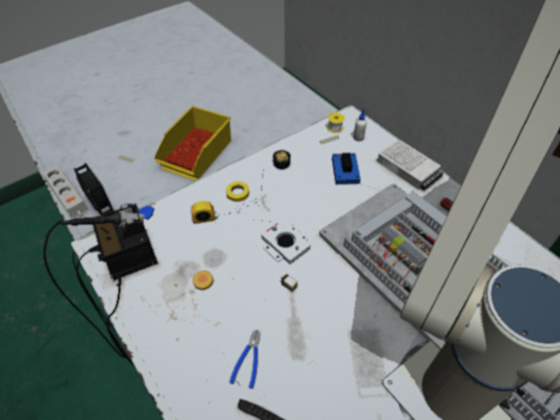

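View pics/top0.png

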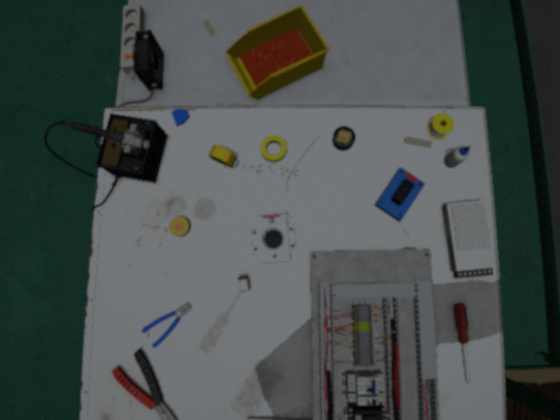

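The top view shows the disc at (180,226), the lower half at (273,238) with its red mark at about (270,215), the upper half at (401,193) with its red end near (411,177), the relay at (243,283), the tin at (344,138), the tape at (273,148) and the tape measure at (223,156). In the scene view the disc is at (203,280), the lower half at (286,241) and the upper half at (346,168).

Run:
```python
from h import *
top,sc=load('top0'),load('scene0')
def up(s,x0,y0,w,h,k): return cv2.resize(np.ascontiguousarray(s['pixels'][y0:y0+h,x0:x0+w,::-1]),None,fx=k,fy=k,interpolation=cv2.INTER_CUBIC)
a=up(top,240,200,66,75,6);b=up(sc,250,210,66,75,6); cv2.imwrite('pics/c1.png',np.hstack([a,b]))
a=up(top,366,158,66,75,6);b=up(sc,313,130,66,75,6); cv2.imwrite('pics/c2.png',np.hstack([a,b]))
for n,s,boxes in(('top',top,{'disc':(160,205,200,250),'upper':(366,158,432,230)}),('sc',sc,{'disc':(185,262,222,300),'upper':(320,140,372,195)})):
    P=depthpts(s); hsv=cv2.cvtColor(s['pixels'],cv2.COLOR_RGB2HSV)
    for o,(x0,y0,x1,y1) in boxes.items():
        H=hsv[y0:y1,x0:x1].astype(int)
        m=((H[...,0]<30)&(H[...,1]>90)) if o=='disc' else ((H[...,0]>95)&(H[...,0]<125)&(H[...,1]>110)&(H[...,2]>60))
        m=m.astype(np.uint8); cs,_=cv2.findContours(m,cv2.RETR_EXTERNAL,cv2.CHAIN_APPROX_NONE); c=max(cs,key=cv2.contourArea)
        uv=c[:,0]+[x0,y0]; print(n,o,cv2.contourArea(c),cv2.fitEllipse(c) if o=='disc' else cv2.minAreaRect(c),(x0,y0))
        q=P[y0:y1,x0:x1][m>0]; print('  depth med',np.median(q,0), np.percentile(q[:,2],[5,50,95]))
        ys,xs=np.where(m); print('  centroid',xs.mean()+x0,ys.mean()+y0)
# lower top
for n,s,(u,v) in(('top',top,(262,225)),('top',top,(401,188)),('top',top,(285,255)),('sc',sc,(275,232)),('sc',sc,(346,160))):
    print(n,depthpts(s)[v-1:v+2,u-1:u+2].reshape(-1,3).mean(0))
```

```text
top disc 274.5 ((19.354799270629883, 20.869712829589844), (18.298044204711914, 19.19281578063965), 69.61921691894531) (160, 205)
  depth med [0.54751439 0.28295421 0.01571608] [0.01278749 0.01571608 0.01875264]
  centroid 179.34437086092714 225.85761589403972
top upper 1184.0 ((33.69231033325195, 35.96154022216797), (29.39910888671875, 44.65336608886719), 33.690067291259766) (366, 158)
  depth med [ 0.62142602 -0.24482055  0.02188127] [0.01833475 0.02188127 0.02493538]
  centroid 398.08467309753485 195.91639871382637
sc disc 256.5 ((17.461181640625, 17.552927017211914), (17.307891845703125, 19.020448684692383), 73.24046325683594) (185, 262)
  depth med [0.54619092 0.2857822  0.01717529] [0.01301224 0.01717529 0.01974714]
  centroid 202.4612676056338 279.556338028169
sc upper 460.0 ((25.831037521362305, 27.972415924072266), (29.979419708251953, 24.913644790649414), 85.2363510131836) (320, 140)
  depth med [ 0.61151404 -0.237793    0.02359867] [0.01130436 0.02359867 0.02739103]
  centroid 345.4522900763359 170.4618320610687
top [0.55120781 0.07977406 0.02199016]
top [ 0.63755156 -0.24753826  0.05018275]
top [0.48037034 0.02388227 0.02244862]
sc [0.55671096 0.06035576 0.02221222]
sc [ 0.62884766 -0.24789669  0.05236541]
```

View pics/c1.png

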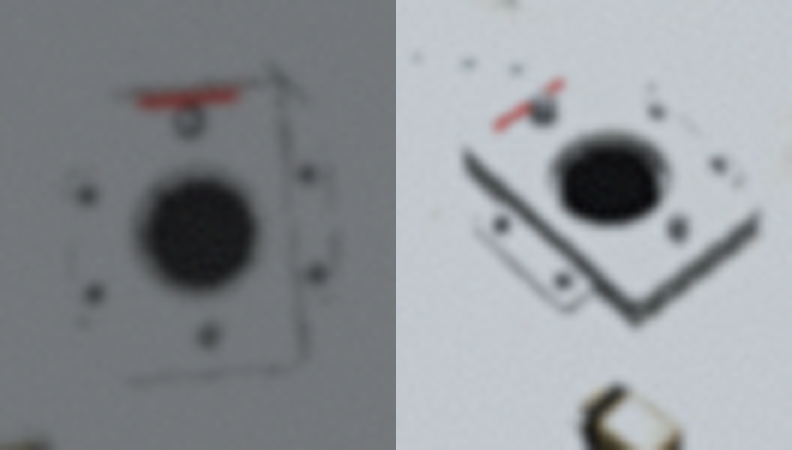

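View pics/c2.png

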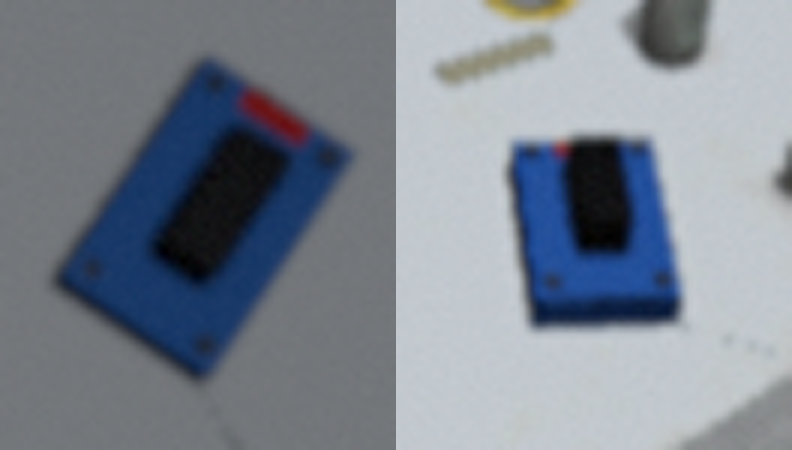

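Crops: the lower half shows four flange bolts, the pad and both dowels clearly; its red end points up in the top image. The upper half shows four top screws and the red bar towards crop pixel (275,118). Next I refine these to subpixel in both views.

Run:
```python
from h import *
top,sc=load('top0'),load('scene0')
def blob(s,x0,y0,c,r=3):
    u=(c[0]+.5)/6-.5+x0; v=(c[1]+.5)/6-.5+y0
    g=s['pixels'].astype(float).sum(2)
    for _ in range(4):
        a,b=int(round(u)),int(round(v)); w=g[b-r:b+r+1,a-r:a+r+1]; k=np.clip(np.percentile(w,65)-w,0,None)
        yy,xx=np.mgrid[b-r:b+r+1,a-r:a+r+1]; k=k*(np.hypot(xx-u,yy-v)<r); u,v=(k*xx).sum()/k.sum(),(k*yy).sum()/k.sum()
    return u,v
def show(n,s,x0,y0,pts,z):
    q=np.array([plane(s,blob(s,x0,y0,p),z)[0] for p in pts])*1000
    print(n,q[:,:2].round(1).tolist(),'mean',q.mean(0).round(1)); return q
b1=[(87,195),(94,294),(307,174),(317,273)]
b2=[(540-396+0,0)]
q=show('top bolts',top,240,200,b1,.007); d=(q[0]+q[2]-q[1]-q[3]);e=q[0]+q[1]-q[2]-q[3]; print(np.degrees(np.arctan2(d[1],d[0])),np.degrees(np.arctan2(-e[0],e[1])))
b2=[(501-396,225),(563-396,281),(657-396,111),(719-396,165)]
q=show('sc bolts',sc,250,210,b2,.007); d=(q[0]+q[2]-q[1]-q[3]);e=q[0]+q[1]-q[2]-q[3]; print(np.degrees(np.arctan2(d[1],d[0])),np.degrees(np.arctan2(-e[0],e[1])))
bt=[blob(top,240,200,p) for p in b1]
bs=[blob(sc,250,210,p) for p in b2]
for i in range(4): print('tri',tri(top,bt[i],sc,bs[i]))
show('top small dowel',top,240,200,[(208,336)],.038)
g=cv2.cvtColor(top['pixels'],cv2.COLOR_RGB2GRAY)[200:275,240:306]
m=(g<70).astype(np.uint8); cs,_=cv2.findContours(m,0,1); c=max(cs,key=cv2.contourArea); M=cv2.moments(c); uv=(M['m10']/M['m00']+240,M['m01']/M['m00']+200)
print('pad top',plane(top,uv,.015)*1000,cv2.contourArea(c))
# red mark / upper
s1=[(217,83),(328,157),(93,268),(206,344)]; s2=[(531-396,150),(639-396,148),(552-396,281),(662-396,278)]
for n,s,x0,y0,pp in(('top',top,366,158,s1),('sc',sc,313,130,s2)):
    q=show(n+' screws',s,x0,y0,pp,.022); d=q[0]+q[1]-q[2]-q[3]; print(np.degrees(np.arctan2(d[1],d[0])))
for a,b in zip(s1,s2): print('tri',tri(top,blob(top,366,158,a),sc,blob(sc,313,130,b)))
# rib & red top
H=cv2.cvtColor(top['pixels'],cv2.COLOR_RGB2HSV)[158:230,366:432].astype(int); P=depthpts(top)[158:230,366:432]
rib=P[..., 2]>.042; print('rib depth',P[rib].mean(0),np.median(P[rib][:,2]),rib.sum(), cv2.minAreaRect((P[rib][:,:2]*1000).astype(np.float32)))
red=((H[...,0]<8)|(H[...,0]>172))&(H[...,1]>120); ys,xs=np.where(red); print('red',plane(top,(xs.mean()+366,ys.mean()+158),.022)*1000)
H=cv2.cvtColor(top['pixels'],cv2.COLOR_RGB2HSV)[200:275,240:306].astype(int)
red=((H[...,0]<8)|(H[...,0]>172))&(H[...,1]>80); ys,xs=np.where(red); print('lower red',plane(top,(xs.mean()+240,ys.mean()+200),.022)*1000)
# disc
for n,s,uv in(('top',top,(179.35,225.86)),('sc',sc,(202.46,279.6))): print('disc',n,plane(s,uv,.014)*1000)
print('disc tri',tri(top,(179.35,225.86),sc,(202.46,279.6)))
```

```text
top bolts [[535.6, 100.2], [495.7, 96.2], [545.0, 11.2], [504.6, 7.2]] mean [520.2  53.7   7. ]
5.7282167590516115 5.863802813396101
sc bolts [[540.0, 95.8], [499.2, 93.4], [548.3, 7.4], [507.9, 3.3]] mean [523.9  50.    7. ]
4.52198103997562 5.4402934107090735
tri (array([0.53462977, 0.09928132, 0.01588628]), np.float64(9.138249996528681e-05))
tri (array([0.49543663, 0.09575622, 0.01337742]), np.float64(0.0004679970043587981))
tri (array([0.5439845 , 0.01099494, 0.0141948 ]), np.float64(0.0003819872226371342))
tri (array([0.50395895, 0.00698641, 0.01417553]), np.float64(0.00038966683752024575))
top small dowel [[478.0, 48.2]] mean [478.   48.2  38. ]
pad top [[519.76167875  53.83754927  15.        ]] 250.0
top screws [[684.9, -257.5], [654.3, -301.1], [608.0, -205.5], [577.9, -248.6]] mean [ 631.3 -253.2   22. ]
-34.27225420083241
sc screws [[685.5, -256.4], [659.5, -291.2], [608.0, -200.8], [574.1, -244.6]] mean [ 631.7 -248.2   22. ]
-32.10694125811465
tri (array([ 0.68547598, -0.25723849,  0.02144933]), np.float64(0.0012056599750648643))
tri (array([ 0.65881692, -0.29831225,  0.01830139]), np.float64(0.01066406336658648))
tri (array([ 0.61000014, -0.20528751,  0.01741632]), np.float64(0.003357039566210216))
tri (array([ 0.57922922, -0.25068444,  0.01409971]), np.float64(0.00013334442647155637))
rib depth [ 0.615731   -0.23321804  0.11720922] 0.049799027087193304 294 ((534.9386596679688, -143.1839599609375), (35.429840087890625, 353.43218994140625), 41.30034255981445)
red [[ 672.04550948 -282.04266585   22.        ]]
lower red [[572.91279033  59.14132495  22.        ]]
disc top [[548.05665605 283.34147815  14.        ]]
disc sc [[548.63785644 285.17831734  14.        ]]
disc tri (array([0.54880933, 0.2843962 , 0.01260487]), np.float64(0.001648221776014462))
```

{"method": "drive_tool", "body": {
  "steps": [
    {"offset": [14,38,0],"turn": -0.027,"jaw": -1},
    {"offset": [28,76,0],"turn": -0.054,"jaw": -1},
    {"offset": [42,114,0],"turn": -0.081,"jaw": -1},
    {"offset": [56,152,0],"turn": -0.108,"jaw": -1},
    {"offset": [70,190,0],"turn": -0.135,"jaw": -1},
    {"offset": [84,228,0],"turn": -0.162,"jaw": -1},
    {"offset": [98,266,0],"turn": -0.189,"jaw": -1},
    {"offset": [112,304,0],"turn": -0.216,"jaw": -1},
    {"offset": [126,342,0],"turn": -0.243,"jaw": -1},
    {"offset": [140,380,0],"turn": -0.269,"jaw": -1}
  ],
  "newtons": 20
}}

```text
clock: 0.93
eef_pos: [0.3653, -0.2011, 0.2417]
tool_rot: [[0.995, 0.098, -0.0], [0.098, -0.995, 0.0], [0.0, -0.0, -1.0]]
wrist_force: [0.6, 0.6, -0.2]
grip_width: 0.0882
gripper_force: 0.0
```

{"method": "drive_tool", "body": {
  "steps": [
    {"offset": [14,37,0],"jaw": -1},
    {"offset": [28,74,0],"jaw": -1},
    {"offset": [42,111,0],"jaw": -1},
    {"offset": [56,148,0],"jaw": -1},
    {"offset": [70,185,0],"jaw": -1},
    {"offset": [84,222,0],"jaw": -1},
    {"offset": [98,259,0],"jaw": -1},
    {"offset": [112,296,0],"jaw": -1},
    {"offset": [126,333,0],"jaw": -1},
    {"offset": [140,370,0],"jaw": -1}
  ]
}}

```text
invalid input
```

{"method": "drive_tool", "body": {
  "steps": [
    {"offset": [12,33,0],"jaw": -1},
    {"offset": [24,65,-20],"jaw": -1},
    {"offset": [36,98,-50],"jaw": -1},
    {"offset": [43,117,-80],"jaw": -1},
    {"offset": [43,117,-110],"jaw": -1},
    {"offset": [43,117,-130],"jaw": -1},
    {"offset": [43,117,-130],"jaw": -1},
    {"offset": [43,117,-130],"jaw": -1}
  ]
}}

```text
invalid input
```

{"method": "drive_tool", "body": {
  "steps": [
    {"offset": [14,37,0],"turn": 0,"jaw": -1},
    {"offset": [28,74,0],"turn": 0,"jaw": -1},
    {"offset": [42,111,0],"turn": 0,"jaw": -1},
    {"offset": [56,148,0],"turn": 0,"jaw": -1},
    {"offset": [70,185,0],"turn": 0,"jaw": -1},
    {"offset": [84,222,0],"turn": 0,"jaw": -1},
    {"offset": [98,259,0],"turn": 0,"jaw": -1},
    {"offset": [112,296,0],"turn": 0,"jaw": -1},
    {"offset": [126,333,0],"turn": 0,"jaw": -1},
    {"offset": [140,370,0],"turn": 0,"jaw": -1}
  ]
}}

```text
clock: 1.77
eef_pos: [0.5054, 0.1691, 0.2414]
tool_rot: [[0.995, 0.1, -0.0], [0.1, -0.995, -0.0], [-0.0, 0.0, -1.0]]
wrist_force: [0.3, 0.3, -0.6]
grip_width: 0.088
gripper_force: 0.0
```

{"method": "drive_tool", "body": {
  "steps": [
    {"offset": [12,33,0],"turn": 0,"jaw": -1},
    {"offset": [24,65,-20],"turn": 0,"jaw": -1},
    {"offset": [36,98,-50],"turn": 0,"jaw": -1},
    {"offset": [43,117,-80],"turn": 0,"jaw": -1},
    {"offset": [43,117,-110],"turn": 0,"jaw": -1},
    {"offset": [43,117,-130],"turn": 0,"jaw": -1},
    {"offset": [43,117,-130],"turn": 0,"jaw": -1},
    {"offset": [43,117,-130],"turn": 0,"jaw": -1}
  ]
}}

```text
clock: 2.43
eef_pos: [0.5474, 0.2837, 0.1105]
tool_rot: [[0.995, 0.1, -0.003], [0.1, -0.995, -0.001], [-0.003, 0.001, -1.0]]
wrist_force: [-0.7, 0.3, 0.3]
grip_width: 0.0876
gripper_force: 0.0
```

Run:
```python
from h import *
s=snap('top','t1'); s2=snap('scene','s1'); print(arm.observe()['eef_pos'],arm.observe()['qpos'])
k=4
a=cv2.resize(np.ascontiguousarray(s['pixels'][180:270,135:225,::-1]),None,fx=k,fy=k,interpolation=2)
b=cv2.resize(np.ascontiguousarray(s2['pixels'][235:325,160:250,::-1]),None,fx=k,fy=k,interpolation=2)
cv2.imwrite('pics/c3.png',np.hstack([a,b]))
```

```text
[0.54914012 0.28423518 0.11305225] [2.62625077e+01 3.30785236e+01 9.86407123e+01 2.47681967e-03
 4.81761871e+01 1.10563662e+02]
```

View pics/c3.png

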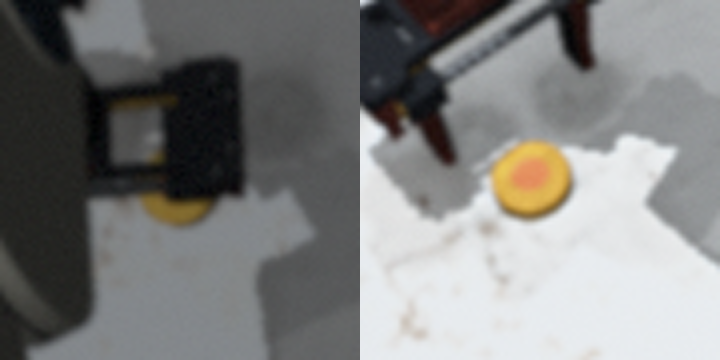

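The scene crop shows the disc, right of centre and below the fingers, lying between them; the pose is as expected. Descend and grip high on the disc.

{"method": "drive_tool", "body": {
  "steps": [
    {"offset": [0,0,-25],"turn": 0,"jaw": -1},
    {"offset": [0,0,-50],"turn": 0,"jaw": -1},
    {"offset": [0,0,-70],"turn": 0,"jaw": -1},
    {"offset": [0,0,-83],"turn": 0,"jaw": -1},
    {"offset": [0,0,-83],"turn": 0,"jaw": -1},
    {"offset": [0,0,-83],"turn": 0,"jaw": -1}
  ]
}}

```text
clock: 3.03
eef_pos: [0.5489, 0.2841, 0.0296]
tool_rot: [[0.995, 0.099, 0.001], [0.099, -0.995, 0.0], [0.001, -0.0, -1.0]]
wrist_force: [-0.6, 0.2, 0.5]
grip_width: 0.0881
gripper_force: 0.0
```

{"method": "drive_tool", "body": {
  "steps": [
    {"offset": [0,0,0],"turn": 0,"jaw": 1},
    {"offset": [0,0,0],"turn": 0,"jaw": 1},
    {"offset": [0,0,0],"turn": 0,"jaw": 1},
    {"offset": [0,0,0],"turn": 0,"jaw": 1},
    {"offset": [0,0,0],"turn": 0,"jaw": 1},
    {"offset": [0,0,0],"turn": 0,"jaw": 1},
    {"offset": [0,0,0],"turn": 0,"jaw": 1},
    {"offset": [0,0,0],"turn": 0,"jaw": 1}
  ],
  "newtons": 20
}}

```text
clock: 3.7
eef_pos: [0.5484, 0.2841, 0.0289]
tool_rot: [[0.995, 0.1, 0.0], [0.1, -0.995, 0.0], [0.0, -0.0, -1.0]]
wrist_force: [0.2, -0.8, 3.6]
grip_width: 0.0488
gripper_force: 20.0
```

{"method": "drive_tool", "body": {
  "steps": [
    {"offset": [0,0,20],"turn": 0,"jaw": 1},
    {"offset": [0,0,50],"turn": 0,"jaw": 1},
    {"offset": [-3,-25,71],"turn": 0,"jaw": 1},
    {"offset": [-7,-60,71],"turn": 0,"jaw": 1},
    {"offset": [-12,-98,71],"turn": 0,"jaw": 1},
    {"offset": [-17,-136,71],"turn": 0,"jaw": 1},
    {"offset": [-22,-174,71],"turn": 0,"jaw": 1},
    {"offset": [-26,-208,71],"turn": 0,"jaw": 1},
    {"offset": [-28,-230,71],"turn": 0,"jaw": 1},
    {"offset": [-28,-230,71],"turn": 0,"jaw": 1}
  ]
}}

```text
clock: 4.53
eef_pos: [0.5193, 0.0506, 0.0994]
tool_rot: [[0.995, 0.096, -0.001], [0.096, -0.995, -0.001], [-0.002, 0.0, -1.0]]
wrist_force: [0.4, 0.5, 0.0]
grip_width: 0.0488
gripper_force: 20.0
```

{"method": "drive_tool", "body": {
  "steps": [
    {"offset": [0,0,-15],"turn": 0,"jaw": 1},
    {"offset": [0,0,-30],"turn": 0,"jaw": 1},
    {"offset": [0,0,-30],"turn": 0,"jaw": 1},
    {"offset": [0,0,-30],"turn": 0,"jaw": 1}
  ]
}}

```text
clock: 4.87
eef_pos: [0.5198, 0.0545, 0.0691]
tool_rot: [[0.995, 0.1, -0.002], [0.1, -0.995, -0.0], [-0.002, -0.0, -1.0]]
wrist_force: [0.4, 0.6, -0.9]
grip_width: 0.0488
gripper_force: 20.0
```

Run:
```python
from h import *
s=snap('top','t2'); s2=snap('scene','s2'); o=arm.observe(); print(o['eef_pos'],o['grip_width'])
k=5
a=cv2.resize(np.ascontiguousarray(s['pixels'][195:280,235:315,::-1]),None,fx=k,fy=k,interpolation=2)
b=cv2.resize(np.ascontiguousarray(s2['pixels'][190:275,240:320,::-1]),None,fx=k,fy=k,interpolation=2)
cv2.imwrite('pics/c4.png',np.hstack([a,b]))
H=cv2.cvtColor(s2['pixels'],cv2.COLOR_RGB2HSV).astype(int)[190:275,240:320]
m=((H[...,0]<30)&(H[...,1]>90)&(H[...,2]>120)).astype(np.uint8); cs,_=cv2.findContours(m,0,1); c=max(cs,key=cv2.contourArea); M=cv2.moments(c)
uv=(M['m10']/M['m00']+240,M['m01']/M['m00']+190); print(uv,cv2.contourArea(c),cv2.fitEllipse(c))
P=depthpts(s2)[190:275,240:320][m>0]; print(np.median(P,0)); print(plane(s2,uv,.082-.029+.014))
```

```text
[0.52067426 0.05459804 0.07007024] 0.04872717167858707
(286.43202979515826, 232.20484171322158) 89.5 ((46.393062591552734, 42.22373962402344), (10.162506103515625, 11.864404678344727), 47.77796173095703)
[0.52354658 0.05231103 0.05762723]
[[0.51057013 0.05733981 0.067     ]]
```

View pics/c4.png

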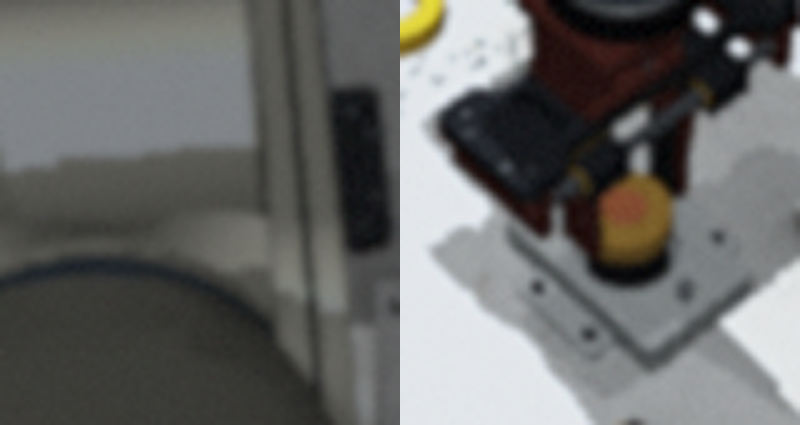

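Run:
```python
from h import *
s=load('s2'); s0=load('scene0')
th=np.radians(5.7);ex=np.array([np.cos(th),np.sin(th)]);ey=np.array([-np.sin(th),np.cos(th)]);c=np.array([.520,.054])
for s,box,c,zt in((s,(270,225,300,252),c,.057),(s0,(185,262,222,300),np.array([.548,.284]),.016)):
    x0,y0,x1,y1=box
    H=cv2.cvtColor(s['pixels'],cv2.COLOR_RGB2HSV).astype(int)[y0:y1,x0:x1]
    m=(H[...,0]<30)&(H[...,1]>90)&(H[...,2]>60)
    ys,xs=np.where(m); q=(plane(s,np.c_[xs+x0,ys+y0],zt)[:,:2]-c)*1000
    a,b=q@ex,q@ey
    for lo in range(-24,24,4):
        k=(b>=lo)&(b<lo+4)
        if k.sum()>2: print(lo,k.sum(),a[k].min().round(1),a[k].max().round(1),'mid',((a[k].min()+a[k].max())/2).round(1))
    print()
```

```text
-24 10 -8.7 9.4 mid 0.3
-20 12 -9.4 12.8 mid 1.7
-16 16 -14.0 16.3 mid 1.1
-12 18 -18.7 15.6 mid -1.6
-8 20 -23.3 14.9 mid -4.2
-4 22 -25.6 16.6 mid -4.5
0 23 -26.2 31.8 mid 2.8
4 22 -26.8 15.2 mid -5.8
8 20 -27.4 10.4 mid -8.5
12 17 -26.3 5.7 mid -10.3
16 14 -24.6 1.0 mid -11.8
20 11 -21.3 -3.7 mid -12.5

-24 5 -6.2 8.2 mid 1.0
-20 20 -14.8 15.6 mid 0.4
-16 23 -19.4 20.6 mid 0.6
-12 25 -22.3 24.0 mid 0.8
-8 28 -22.9 23.2 mid 0.2
-4 29 -25.2 24.9 mid -0.1
0 31 -25.8 25.8 mid 0.0
4 30 -24.8 25.1 mid 0.1
8 27 -23.8 22.0 mid -0.9
12 25 -22.2 19.6 mid -1.3
16 22 -19.0 18.9 mid -0.0
20 16 -14.1 11.8 mid -1.1
```

{"method": "drive_tool", "body": {
  "steps": [
    {"offset": [0,0,-8],"turn": 0,"jaw": 1},
    {"offset": [0,0,-15],"turn": 0,"jaw": 1},
    {"offset": [0,0,-18],"turn": 0,"jaw": 1},
    {"offset": [0,0,-20],"turn": 0,"jaw": 1},
    {"offset": [0,0,-20],"turn": 0,"jaw": 1}
  ],
  "newtons": 10
}}

```text
clock: 5.38
eef_pos: [0.52, 0.054, 0.0491]
tool_rot: [[0.995, 0.1, -0.001], [0.1, -0.995, -0.0], [-0.001, -0.0, -1.0]]
wrist_force: [0.2, -0.1, 0.1]
grip_width: 0.0493
gripper_force: 10.0
```

{"method": "drive_tool", "body": {
  "steps": [
    {"offset": [0,0,-2],"turn": 0,"jaw": 1},
    {"offset": [0,0,-4],"turn": 0,"jaw": 1},
    {"offset": [0,0,-5],"turn": 0,"jaw": 1},
    {"offset": [0,0,-5],"turn": 0,"jaw": 1}
  ]
}}

```text
clock: 5.72
eef_pos: [0.5202, 0.0538, 0.0445]
tool_rot: [[0.995, 0.1, -0.0], [0.1, -0.995, -0.0], [-0.0, 0.0, -1.0]]
wrist_force: [-0.1, -3.4, 0.2]
grip_width: 0.0492
gripper_force: 10.0
```

{"method": "drive_tool", "body": {
  "steps": [
    {"offset": [0,0,0],"turn": 0,"jaw": -1},
    {"offset": [0,0,0],"turn": 0,"jaw": -1},
    {"offset": [0,0,0],"turn": 0,"jaw": -1},
    {"offset": [0,0,0],"turn": 0,"jaw": -1},
    {"offset": [0,0,0],"turn": 0,"jaw": -1},
    {"offset": [0,0,0],"turn": 0,"jaw": -1},
    {"offset": [0,0,15],"turn": 0,"jaw": -1},
    {"offset": [0,0,40],"turn": 0,"jaw": -1},
    {"offset": [0,0,75],"turn": 0,"jaw": -1},
    {"offset": [0,0,95],"turn": 0,"jaw": -1}
  ]
}}

```text
clock: 6.55
eef_pos: [0.5211, 0.0542, 0.1421]
tool_rot: [[0.995, 0.1, 0.002], [0.1, -0.995, 0.0], [0.002, -0.0, -1.0]]
wrist_force: [0.2, -0.5, -0.1]
grip_width: 0.0877
gripper_force: 0.0
```

{"method": "drive_tool", "body": {
  "steps": [
    {"offset": [10,-30,0],"turn": -0.1,"jaw": -1},
    {"offset": [20,-65,0],"turn": -0.2,"jaw": -1},
    {"offset": [32,-103,0],"turn": -0.3,"jaw": -1},
    {"offset": [45,-140,0],"turn": -0.4,"jaw": -1},
    {"offset": [58,-177,0],"turn": -0.5,"jaw": -1},
    {"offset": [71,-214,0],"turn": -0.6,"jaw": -1},
    {"offset": [84,-251,0],"turn": -0.69,"jaw": -1},
    {"offset": [97,-285,0],"turn": -0.69,"jaw": -1},
    {"offset": [111,-307,0],"turn": -0.69,"jaw": -1},
    {"offset": [111,-307,0],"turn": -0.69,"jaw": -1}
  ]
}}

```text
clock: 7.38
eef_pos: [0.6335, -0.2578, 0.14]
tool_rot: [[0.829, -0.56, 0.003], [-0.56, -0.829, -0.002], [0.004, -0.0, -1.0]]
wrist_force: [1.1, 1.4, -0.1]
grip_width: 0.0878
gripper_force: 0.0
```

Run:
```python
from h import *
s=snap('top','t3'); s2=snap('scene','s3'); o=arm.observe(); print(o['eef_pos'],o['grip_width'],o['tool_rot'][:,1],o['clock'])
k=5
a=cv2.resize(np.ascontiguousarray(s['pixels'][195:280,235:315,::-1]),None,fx=k,fy=k,interpolation=2)
b=cv2.resize(np.ascontiguousarray(s2['pixels'][120:205,305:385,::-1]),None,fx=k,fy=k,interpolation=2)
cv2.imwrite('pics/c5.png',np.hstack([a,b]))
P=depthpts(s)
for n,S,(x0,y0,x1,y1) in(('top',s,(255,220,292,262)),('sc',s2,(265,222,310,262))):
    H=cv2.cvtColor(S['pixels'],cv2.COLOR_RGB2HSV).astype(int)[y0:y1,x0:x1]
    m=((H[...,0]<30)&(H[...,1]>90)&(H[...,2]>60)).astype(np.uint8); cs,_=cv2.findContours(m,0,1); 
    if not cs: print('none');continue
    c=max(cs,key=cv2.contourArea); M=cv2.moments(c)
    if M['m00']>0:
        uv=(M['m10']/M['m00']+x0,M['m01']/M['m00']+y0); q=depthpts(S)[y0:y1,x0:x1][m>0]
        print(n,M['m00'],plane(S,uv,.03)*1000,np.median(q,0),np.percentile(q[:,2],[5,95]))
```

```text
[ 0.63102106 -0.25352463  0.13914253] 0.08783754575831339 [-5.57791135e-01 -8.29981351e-01 -8.31403327e-05] 7.4833
top 291.5 [[519.88622086  53.90505502  30.        ]] [0.51937496 0.05446872 0.03108109] [0.02797376 0.03385838]
sc 217.0 [[519.87432188  55.29451601  30.        ]] [0.5182503  0.05617837 0.03257729] [0.02770224 0.03534687]
```

View pics/c5.png

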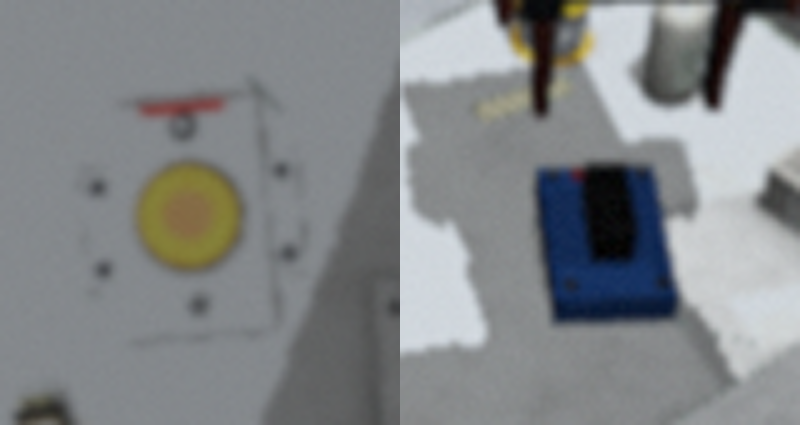

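The disc lies in the pocket (top at z≈31 mm, centre within 0.5 mm of the pad centre). The fingers are above the upper half with yaw matched; now grip the rib.

{"method": "drive_tool", "body": {
  "steps": [
    {"offset": [0,0,-30],"turn": 0,"jaw": -1},
    {"offset": [0,0,-60],"turn": 0,"jaw": -1},
    {"offset": [0,0,-82],"turn": 0,"jaw": -1},
    {"offset": [0,0,-95],"turn": 0,"jaw": -1},
    {"offset": [0,0,-95],"turn": 0,"jaw": -1},
    {"offset": [0,0,-95],"turn": 0,"jaw": -1}
  ]
}}

```text
clock: 7.98
eef_pos: [0.6309, -0.2519, 0.0445]
tool_rot: [[0.831, -0.556, -0.001], [-0.556, -0.831, 0.001], [-0.001, 0.0, -1.0]]
wrist_force: [-0.5, 0.6, -0.2]
grip_width: 0.0878
gripper_force: 0.0
```

{"method": "drive_tool", "body": {
  "steps": [
    {"offset": [0,0,0],"turn": 0,"jaw": 1},
    {"offset": [0,0,0],"turn": 0,"jaw": 1},
    {"offset": [0,0,0],"turn": 0,"jaw": 1},
    {"offset": [0,0,0],"turn": 0,"jaw": 1},
    {"offset": [0,0,0],"turn": 0,"jaw": 1},
    {"offset": [0,0,0],"turn": 0,"jaw": 1},
    {"offset": [0,0,0],"turn": 0,"jaw": 1},
    {"offset": [0,0,0],"turn": 0,"jaw": 1},
    {"offset": [0,0,0],"turn": 0,"jaw": 1},
    {"offset": [0,0,0],"turn": 0,"jaw": 1}
  ],
  "newtons": 50
}}

```text
clock: 8.82
eef_pos: [0.6312, -0.2531, 0.0446]
tool_rot: [[0.831, -0.556, -0.0], [-0.556, -0.831, -0.0], [-0.0, 0.0, -1.0]]
wrist_force: [0.6, -0.7, 0.1]
grip_width: 0.0256
gripper_force: 50.0
```

Run:
```python
from h import *
s=snap('top','t4'); s2=snap('scene','s4'); o=arm.observe(); print(o['eef_pos'],o['grip_width'],o['tool_rot'][:,1],o['clock'],o['wrist_force'])
def pm(S,x0,y0,x1,y1):
    H=cv2.cvtColor(S['pixels'],cv2.COLOR_RGB2HSV).astype(int)[y0:y1,x0:x1]
    return ((H[...,0]>95)&(H[...,0]<125)&(H[...,1]>110)&(H[...,2]>40))
for n,a,b,box in(('top',load('top0'),s,(366,158,432,230)),('sc',load('s3'),s2,(320,140,372,195))):
    for S in(a,b):
        m=pm(S,*box); ys,xs=np.where(m); pts=np.c_[xs+box[0],ys+box[1]]
        print(n,m.sum(),pts.min(0),pts.max(0))
```

```text
[ 0.63123049 -0.25306045  0.04462037] 0.02571254715718697 [-5.56400586e-01 -8.30914160e-01  2.17096950e-04] 8.9167 [-0.8644251  -0.40554234 -0.51802927]
top 984 [376 169] [423 219]
top 429 [376 187] [405 219]
sc 524 [333 154] [359 183]
sc 450 [332 154] [359 183]
```

Run:
```python
from h import *
s=load('top0'); box=(366,158,432,230); x0,y0,x1,y1=box
k=6
I=cv2.resize(s['pixels'][y0:y1,x0:x1],None,fx=k,fy=k,interpolation=2)
f=I.astype(float); sat=f.max(2)-f.min(2)
m=sat>sat[100:300,150:300].max()*0.35
yy,xx=np.where(m); uv=np.c_[(xx+.5)/k-.5+x0,(yy+.5)/k-.5+y0]
th=np.radians(-33.9);ex=np.array([np.cos(th),np.sin(th)]);ey=np.array([-np.sin(th),np.cos(th)]);c=np.array([631,-253])
A=plane(s,uv,.022)[:,:2]*1000-c; B=plane(s,uv,0.)[:,:2]*1000-c
for lo in(-26,-18,14,20):
    w=(A@ey>lo)&(A@ey<lo+6); print(lo,'far z22',(A@ex)[w].max(),'near@0',(B@ex)[w].min(),'near@22',(A@ex)[w].min())
for lo in(-40,-10,25):
    w=(A@ex>lo)&(A@ex<lo+8); print(lo,'y- z22',(A@ey)[w].min(),'y+ at0',(B@ey)[w].max(),'y+ at22',(A@ey)[w].max())
# same on scene s3
s=load('s3'); x0,y0,x1,y1=(325,145,368,192)
I=cv2.resize(s['pixels'][y0:y1,x0:x1],None,fx=k,fy=k,interpolation=2).astype(float); sat=I.max(2)-I.min(2); m=(sat>50)
yy,xx=np.where(m); uv=np.c_[(xx+.5)/k-.5+x0,(yy+.5)/k-.5+y0]
A=plane(s,uv,.022)[:,:2]*1000-c; B=plane(s,uv,0.)[:,:2]*1000-c
for lo in(-26,-18,16,22):
    w=(A@ey>lo)&(A@ey<lo+6); w2=(B@ey>lo)&(B@ey<lo+6);print('sc',lo,'far z22',(A@ex)[w].max(),'near@0',(B@ex)[w2].min())
```

```text
-26 far z22 55.55009404536181 near@0 -51.97913721279048 near@22 -57.86151682440732
-18 far z22 54.032137902414185 near@0 -51.91230231230838 near@22 -57.79622168509137
14 far z22 55.56469749819049 near@0 -51.309280448924376 near@22 -57.207092408378664
20 far z22 56.00950654082376 near@0 -51.40779992663689 near@22 -57.30334216675584
-40 y- z22 -35.640053291727504 y+ at0 35.04097636977801 y+ at22 36.53380016923135
-10 y- z22 -36.0198120311082 y+ at0 34.53302993287961 y+ at22 36.037555944686005
25 y- z22 -36.584164131757944 y+ at0 33.96808781879629 y+ at22 35.485629125338505
sc -26 far z22 49.314669417726876 near@0 -33.84935839454869
sc -18 far z22 -10.223734661058481 near@0 -34.08065780300027
sc 16 far z22 55.11746514555982 near@0 -36.72761372016308
sc 22 far z22 50.73403375767022 near@0 -37.12235025582874
```

{"method": "drive_tool", "body": {
  "steps": [
    {"offset": [0,0,20],"turn": 0,"jaw": 1},
    {"offset": [0,0,50],"turn": 0,"jaw": 1},
    {"offset": [0,0,80],"turn": 0,"jaw": 1},
    {"offset": [-8,22,80],"turn": 0.06,"jaw": 1},
    {"offset": [-19,52,80],"turn": 0.14,"jaw": 1},
    {"offset": [-31,85,80],"turn": 0.23,"jaw": 1},
    {"offset": [-43,118,80],"turn": 0.32,"jaw": 1},
    {"offset": [-55,151,80],"turn": 0.41,"jaw": 1},
    {"offset": [-67,184,80],"turn": 0.5,"jaw": 1},
    {"offset": [-79,217,80],"turn": 0.58,"jaw": 1}
  ]
}}

```text
clock: 9.75
eef_pos: [0.551, -0.0345, 0.1243]
tool_rot: [[1.0, -0.006, -0.001], [-0.006, -1.0, 0.0], [-0.001, -0.0, -1.0]]
wrist_force: [1.0, 0.5, -3.2]
grip_width: 0.0258
gripper_force: 49.9
```

{"method": "drive_tool", "body": {
  "steps": [
    {"offset": [-10,30,0],"turn": 0.06,"jaw": 1},
    {"offset": [-20,57,0],"turn": 0.11,"jaw": 1},
    {"offset": [-28,78,0],"turn": 0.11,"jaw": 1},
    {"offset": [-31,89.6,0],"turn": 0.11,"jaw": 1},
    {"offset": [-31,89.6,-10],"turn": 0.11,"jaw": 1},
    {"offset": [-31,89.6,-25],"turn": 0.11,"jaw": 1},
    {"offset": [-31,89.6,-33],"turn": 0.11,"jaw": 1},
    {"offset": [-31,89.6,-33],"turn": 0.11,"jaw": 1},
    {"offset": [-31,89.6,-33],"turn": 0.11,"jaw": 1}
  ]
}}

```text
clock: 10.5
eef_pos: [0.5211, 0.0528, 0.0909]
tool_rot: [[0.995, 0.099, -0.002], [0.099, -0.995, -0.0], [-0.002, 0.0, -1.0]]
wrist_force: [1.2, 0.1, -2.9]
grip_width: 0.0258
gripper_force: 49.9
```

Run:
```python
from h import *
s2=snap('scene','s5'); o=arm.observe(); print(o['eef_pos'],o['grip_width'],o['tool_rot'][:,0],o['clock'],o['wrist_force'])
cv2.imwrite('pics/c6.png',cv2.resize(np.ascontiguousarray(s2['pixels'][185:285,230:330,::-1]),None,fx=6,fy=6,interpolation=2))
```

```text
[0.52160704 0.05294837 0.09147594] 0.02588801941913527 [ 9.95131176e-01  9.85583923e-02 -4.30911686e-04] 10.55 [ 0.05291835  0.42699236 -2.40677693]
```

View pics/c6.png

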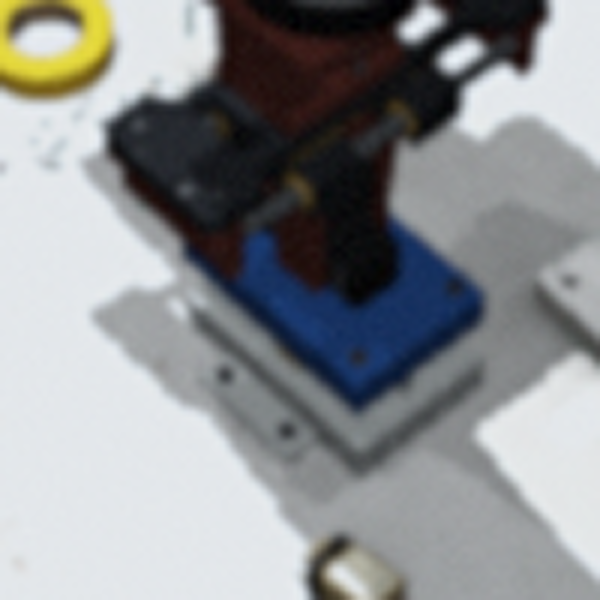

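The upper half hangs over the lower one: near corner, blue bottom edge, at crop (358,408), with the lower block's foot at about (362,472). Check numerically before descending.

Run:
```python
from h import *
s=load('s5')
f=lambda c,z:(plane(s,((c[0]+.5)/6-.5+230,(c[1]+.5)/6-.5+185),z)*1000)[0].round(1)
# screws on blue top at z=46+22
th=np.radians(5.73);R=np.array([[np.cos(th),-np.sin(th)],[np.sin(th),np.cos(th)]])
print('near corner',f((358,408),.0465),f((362,472),0),'right',f((484,318),.0465),f((483,376),0))
print('screws',f((359,357),.0685),f((455,287),.0685))
# model prediction of screws: offsets from top0 measurement in upper frame
t=np.array([[684.9,-257.5],[654.3,-301.1],[608,-205.5],[577.9,-248.6]])-[631.3,-253.2]
a=np.radians(-34);r=np.array([[np.cos(a),-np.sin(a)],[np.sin(a),np.cos(a)]]); print((t@r).round(1)); print(((t@r)@R.T+[520,53.6]).round(1))
print('exp corners',([-56,36]@R.T+[520,53.6]).round(1),([-56,-36]@R.T+[520,53.6]).round(1))
```

```text
near corner [468.4  80.2  46.5] [466.8  78.9   0. ] right [473.5   9.9  46.5] [475.3   6.6   0. ]
screws [476.   74.   68.5] [480.9  20.6  68.5]
[[ 46.8  26.4]
 [ 45.9 -26.8]
 [-46.   26.5]
 [-46.8 -26. ]]
[[564.   84.6]
 [568.3  31.5]
 [471.6  75.4]
 [476.   23. ]]
exp corners [460.7  83.8] [467.9  12.2]
```

{"method": "drive_tool", "body": {
  "steps": [
    {"offset": [0,0,-5],"turn": 0,"jaw": 1},
    {"offset": [0,0,-9],"turn": 0,"jaw": 1},
    {"offset": [0,0,-11],"turn": 0,"jaw": 1},
    {"offset": [0,0,-13],"turn": 0,"jaw": 1},
    {"offset": [0,0,-13],"turn": 0,"jaw": 1}
  ],
  "newtons": 60
}}

```text
clock: 10.97
eef_pos: [0.521, 0.0535, 0.0783]
tool_rot: [[0.995, 0.1, -0.001], [0.1, -0.995, -0.0], [-0.001, 0.0, -1.0]]
wrist_force: [-0.7, -0.4, -3.3]
grip_width: 0.026
gripper_force: 59.9
```

{"method": "drive_tool", "body": {
  "steps": [
    {"offset": [0,0,-1.5],"turn": 0,"jaw": 1},
    {"offset": [0,0,-3],"turn": 0,"jaw": 1},
    {"offset": [0,0,-4],"turn": 0,"jaw": 1},
    {"offset": [0,0,-4],"turn": 0,"jaw": 1}
  ]
}}

```text
clock: 11.3
eef_pos: [0.5205, 0.0534, 0.0743]
tool_rot: [[0.995, 0.1, -0.002], [0.1, -0.995, -0.0], [-0.002, 0.0, -1.0]]
wrist_force: [-2.8, -2.9, -2.5]
grip_width: 0.0255
gripper_force: 60.0
```

{"method": "drive_tool", "body": {
  "steps": [
    {"offset": [-0.5,-0.4,-1],"turn": 0,"jaw": 1},
    {"offset": [-0.5,-0.4,-3],"turn": 0,"jaw": 1},
    {"offset": [-0.5,-0.4,-4],"turn": 0,"jaw": 1},
    {"offset": [-0.5,-0.4,-4],"turn": 0,"jaw": 1}
  ]
}}

```text
clock: 11.63
eef_pos: [0.5205, 0.0532, 0.0703]
tool_rot: [[0.995, 0.1, -0.001], [0.1, -0.995, -0.0], [-0.001, 0.0, -1.0]]
wrist_force: [-2.9, -2.4, -3.2]
grip_width: 0.0254
gripper_force: 60.0
```

{"method": "drive_tool", "body": {
  "steps": [
    {"offset": [0,0,-1],"turn": 0,"jaw": 1},
    {"offset": [0,0,-3],"turn": 0,"jaw": 1},
    {"offset": [0,0,-4],"turn": 0,"jaw": 1},
    {"offset": [0,0,-4],"turn": 0,"jaw": 1}
  ]
}}

```text
clock: 11.97
eef_pos: [0.5206, 0.0532, 0.0671]
tool_rot: [[0.995, 0.1, -0.001], [0.1, -0.995, -0.0], [-0.001, 0.0, -1.0]]
wrist_force: [-4.9, -3.1, 6.1]
grip_width: 0.0254
gripper_force: 60.0
```

{"method": "drive_tool", "body": {
  "steps": [
    {"offset": [-0.5,-0.4,-1],"turn": 0,"jaw": 1},
    {"offset": [-0.7,-0.5,-2],"turn": 0,"jaw": 1},
    {"offset": [-0.7,-0.5,-2],"turn": 0,"jaw": 1},
    {"offset": [-0.7,-0.5,-2],"turn": 0,"jaw": 1}
  ]
}}

```text
clock: 12.3
eef_pos: [0.5205, 0.0531, 0.0665]
tool_rot: [[0.995, 0.1, 0.001], [0.1, -0.995, 0.0], [0.001, -0.0, -1.0]]
wrist_force: [-9.4, -0.6, 21.1]
grip_width: 0.0255
gripper_force: 60.0
```

{"method": "drive_tool", "body": {
  "steps": [
    {"offset": [0,0,-1],"turn": 0,"jaw": 1},
    {"offset": [0,0,-2],"turn": 0,"jaw": 1},
    {"offset": [0,0,-2],"turn": 0,"jaw": 1},
    {"offset": [0,0,-2],"turn": 0,"jaw": 1}
  ]
}}

```text
clock: 12.63
eef_pos: [0.5205, 0.0531, 0.0665]
tool_rot: [[0.995, 0.1, 0.001], [0.1, -0.995, 0.0], [0.001, -0.0, -1.0]]
wrist_force: [-16.2, -1.2, 46.0]
grip_width: 0.0258
gripper_force: 60.0
```

{"method": "drive_tool", "body": {
  "steps": [
    {"offset": [0,0,0.7],"turn": 0,"jaw": 1},
    {"offset": [0,0,1.5],"turn": 0,"jaw": 1},
    {"offset": [0,0,1.5],"turn": 0,"jaw": 1},
    {"offset": [0,0,1.5],"turn": 0,"jaw": 1},
    {"offset": [0,0,1.5],"turn": 0,"jaw": 1}
  ]
}}

```text
clock: 13.05
eef_pos: [0.5205, 0.0531, 0.0665]
tool_rot: [[0.995, 0.1, 0.001], [0.1, -0.995, 0.0], [0.001, -0.0, -1.0]]
wrist_force: [-11.0, -0.5, 27.0]
grip_width: 0.0256
gripper_force: 60.0
```

Run:
```python
from h import *
s2=snap('scene','s6'); o=arm.observe(); print(o['eef_pos'],o['grip_width'],o['clock'],o['wrist_force'],o['gripper_force'])
x0,y0,x1,y1=230,185,330,285
H=cv2.cvtColor(s2['pixels'],cv2.COLOR_RGB2HSV).astype(int)[y0:y1,x0:x1]; P=depthpts(s2)[y0:y1,x0:x1]
m=((H[...,0]>95)&(H[...,0]<125)&(H[...,1]>110)&(H[...,2]>70)); m=cv2.erode(m.astype(np.uint8),np.ones((3,3)))>0
print(m.sum(),np.percentile(P[m][:,2],[10,30,50,70,90]))
cv2.imwrite('pics/c7.png',cv2.resize(np.ascontiguousarray(s2['pixels'][185:285,230:330,::-1]),None,fx=6,fy=6,interpolation=2))
```

```text
[0.52050619 0.05313401 0.06649643] 0.025956977951853696 13.1 [-10.5873246    0.0424931   28.39561082] 59.96262073516846
261 [0.04319928 0.04445694 0.04559709 0.04644272 0.04769722]
```

View pics/c7.png

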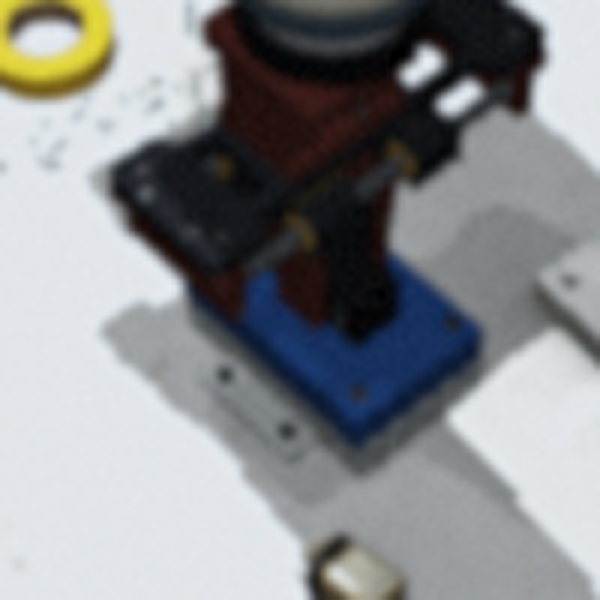

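The picture shows the blue half flush on the lower block (near corner at crop (358,440)), with no gap. Its height and the force agree.

```bash
python3 -c "
from plant import arm
print(arm.sign_off())"
```

```text
the job is handed in; nothing more can be done
None
```

I handed the job in with the brass disc in its pocket and the upper half on both dowels, red end over red end, pressed shut at about 28 N and still gripped at 60 N; the hand-in returned no verdict.

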